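# Clear the microscope bench: sort jars, bottles and slide box into their trays

### The job

Sort the mixed things on the lab bench into their steel trays: the two wide-lidded jars into the low two-bay tray, one jar to a bay; the two narrow-capped bottles into the smaller, deeper two-bay tray, one bottle to a bay; and the black slide box into the undivided tray. Everything must stand upright and flat on its tray's floor (either bay will do), and the microscope eyepiece and the timer are to be left where they are on the bench.

Things in the scene. Friction and masses are not known exactly. Their poses are not given: they have to be found in the camera images.
- jar_wide: Round jar, amber glass with a white screw lid as wide as the jar, diameter 56, height 46 (lid: top 16, diameter 56; glass below diameter 52). Origin: centre of the underside, z up. Stands loose on the bench, about 120 g.
- jar_narrow: Round jar, amber glass with a white screw lid as wide as the jar, diameter 46, height 58 (lid: top 16, diameter 46; glass below diameter 42). Origin: centre of the underside, z up. Stands loose on the bench, about 100 g.
- bottle_tall: Amber bottle with a narrow white cap: straight round body diameter 38 up to height 64, then a short shoulder and a cap of diameter 21; total height 90. Origin: centre of the underside, z up. Stands loose on the bench, about 110 g.
- bottle_short: Amber bottle with a narrow white cap: straight round body diameter 32 up to height 50, then a short shoulder and a cap of diameter 21; total height 70. Origin: centre of the underside, z up. Stands loose on the bench, about 70 g.
- slide_box: Black closed box for microscope slides with a paper patch on top: 34 (its x) by 84 (its y) by 40 high. Origin: centre of the underside, z up. Lies loose and flat on the bench, about 90 g.
- jar_tray: Sheet-steel tray fixed to the bench; walls and floor 4 mm thick. Origin: centre of the underside (bench level), z up. The largest tray: outside 82 (its x) by 160 (its y), walls 14 high; a wall at y = 0 parts two square bays of 74 by 74 inside, centred at x = 0, y = +39 and -39. The bay floor is at z = 4.
- bottle_tray: Sheet-steel tray fixed to the bench; walls and floor 4 mm thick. Origin: centre of the underside (bench level), z up. The deepest tray: outside 68 (its x) by 132 (its y), walls 22 high; a wall at y = 0 parts two square bays of 60 by 60 inside, centred at x = 0, y = +32 and -32. The bay floor is at z = 4.
- slide_tray: Sheet-steel tray fixed to the bench; walls and floor 4 mm thick. Origin: centre of the underside (bench level), z up. The undivided tray: outside 64 (its x) by 114 (its y), walls 12 high; one oblong bay of 56 (x) by 106 (y) inside, centred on the origin. Its floor is at z = 4.
- eyepiece: Microscope eyepiece standing on the bench among the things to be sorted: a stepped black cylinder, diameter 32, height 40, on a steel foot of diameter 23. Origin: centre of the underside, z up. To be left alone.
- timer: Flat grey bench timer with a small blank display, 44 (its x) by 56 (its y) by 18 high, lying on the bench among the things to be sorted. Origin: centre of the underside, z up. To be left alone.

How it is judged:
By the outcome, as a careful person would: the job done as asked, in the order asked, and still so for the second after the job is handed in, with the robot touching nothing.
It also fails if it takes over 128 s, if anything falls off the work surface, if the arm or the gripper's body presses on something with over 40 N, if the wrist force passes 120 N, or if a joint passes its speed limit or range.

### The arm

A 6-joint arm with a two-finger parallel gripper is mounted at the origin on the work surface. World frame = base frame: x ahead of the robot, y to its left, z up, the work surface at z = 0. Lengths are in mm, angles in rad, forces in N, time in s.
With the tool pointing down it reaches from about 275 to 750 mm from the base axis. Payload 10.2 kg.
Tool frame: the origin (TCP) lies midway between the tips of the shut fingers; the grasp point (between the pads) lies 19 mm behind it (ctrl.pinch_z is the distance from the TCP to the grasp point, in mm); x points along the fingers, z is the direction in which the jaws open and shut, and the axes are right-handed (so a half turn about x gives the same grasp; the last joint's range is limited). The gripper opens to 85 mm and grips with 20 to 120 N. Pads are 22 mm wide; open, the fingers measure 114 mm over their backs; the gripper's body (76 mm by 85 mm) begins 54 mm behind the grasp point. The pads swing forward as they close: fully open they stand 13 mm farther back than shut.
Start: joints at [1.084, 0.313, 1.498, -0, 1.331, -0.223], TCP at [136.907, 506.841, 231.294] pointing down, gripper open.
Joint ranges: [-2.94, 2.94], [-0.97, 2.17], [0.19, 2.56], [-1.23, 4.37], [0.02, 3.11], [-2.88, 2.88]. Speed limits (rad/s): [2.39, 2.39, 3.01, 3.14, 3.14, 3.14].

### API

Orientations are given as a unit quaternion [w, x, y, z].
In Python, from rig import ctrl, capture, workorder, nets gives the robot as it stands. The module is installed in compiled form; this text tells all that it offers.
- The arm moves only by the tool send_rows, never from a script. Its argument "rows" is text: rows parted by semicolons, each of 5 numbers parted by spaces: the opening, from 0 (shut) to 1 (fully open), then the shift along the tool's x, y, z in cm, then the turn about the tool's x in units of 5 degrees (1.0 is 5 degrees). In form: grip x y z yaw; .... A call has 1 to 12 rows; each row is the pose to reach, as a shift and turn from the pose commanded when the call began, along the tool's axes at that moment; what a row does not reach only later rows make up. A row lasts 1/10 s, in which the tool goes at most 50 mm and 8.59 degrees, less where a joint would pass 70% of its speed; a pose out of reach is approached as far as the arm can. A call with a gripper value outside its range is refused whole. The fingers move at their own pace and stop on an object; "grip_force" is the grip in N (left out, the last holds). Time passes only in rows, so rows that repeat a pose let the fingers close. It gives the time, the measured TCP pose, the force and the opening at its end, in the units of the state.
- ctrl.sense(): the state, without advancing time (a new reading comes with each control period).
- capture(name): name is "side" or "top"; returns a dict with "pixels" (400x640x3 uint8, red, green, blue), "intrinsics" (3x3 intrinsics, pixels), "view" (4x4, takes a point from world to camera coordinates). Camera axes: x right, y down, z forward; pixel columns grow to the right and rows downward; lengths in mm; the calibration is good to about 2 mm. A picture is of the moment at which its call begins. There is no depth.
- workorder.finish_job(): hands the job in, once; it reports no verdict.
Trained networks look in a picture, given as the dict that the camera call returned (one of the last four; its "shot" number tells which), for a name from the list of things; names that differ only in an ending like _2 or _b are one class to them, and where a whole thing is asked for, a point or a joint stands for the part that bears it (a point fixed in the world has none). Each returns a list of dicts, best first, with "confidence" (0 to 1); they miss things now and then, are a little off and sometimes report something else, mostly with a low value. They report only what shows in the picture. A call takes as long as a camera call.
- nets.boxes_of(picture, target): "location" ([x, y, z] in mm, in world coordinates, good to about 4 mm: the middle of the surface that is visible of it).
- nets.spot_point(picture, target): "location" ([x, y, z] in mm, in world coordinates, good to about 4 mm: a listed point, or the origin of a listed thing).
The state is a dict: "time_s": time; "joints": joint angles; "dq": joint speeds; "tau": joint torques, N m; "eef_pos": TCP position; "ee_rot": TCP orientation; "force": force on the tool from outside, world axes, zero at the start; "wrist_torque": the same for the moment, N m; "grip_width": opening from 0.0 (shut) to 1.0 (fully open).
Only numpy, scipy, OpenCV 4.12 (cv2) and the standard library are available. Lean on these libraries where they do the work, as an engineer would, in place of code of your own. Each camera call takes 0.05 s, during which the arm holds its last target.

## Working session

There is one attempt and no reset: what is moved stays moved. The work goes in short steps, Python scripts to look and compute and a tool call to move; the robot and the scene stay as the last step left them, time stands still between calls to the robot, and variables do not carry over. Pictures are saved under pics/ and viewed, and the job is handed in when it is done.

Besides the shell and the picture viewer there is one more tool, called after "Request:" by a JSON object that holds its "fn" and its "kwargs", one argument or row to a line. send_rows: Moves the arm, as the interface text tells. Its arguments: {"type":"object","properties":{"rows":{"type":"string"},"grip_force":{"type":"number"}},"required":["rows"]}

```bash
mkdir -p pics
python3 - <<'E'
from rig import ctrl,capture,nets
import cv2,numpy as np,pickle
s=ctrl.sense();print(s, ctrl.pinch_z)
for n in ("top","side"):
    p=capture(n);cv2.imwrite(f"pics/{n}0.png",p["pixels"][:,:,::-1]);pickle.dump(p,open(f"{n}0.pkl","wb"))
    print(n,p["intrinsics"].tolist(),np.round(p["view"],3).tolist())
    for t in "jar_wide jar_narrow bottle_tall bottle_short slide_box jar_tray bottle_tray slide_tray eyepiece timer".split():
        print(t,[(np.round(d["location"],0).tolist(),round(d["confidence"],2)) for d in nets.spot_point(p,t)][:3])
print(ctrl.sense()["time_s"])
E
```

```text
{'time_s': 0.0, 'joints': array([ 1.08359442e+00,  3.13484422e-01,  1.49844188e+00, -1.26038227e-06,
        1.33098753e+00, -2.23432915e-01]), 'dq': array([ 0.0002572 ,  0.00058267, -0.00061682,  0.00040904, -0.00291639,
        0.00031489]), 'tau': array([ 1.01393875e-03, -4.12285924e+01, -2.59725237e+01, -1.93125734e-04,
        4.30302156e-03,  7.20641765e-06]), 'eef_pos': array([136.78497029, 506.60382373, 230.71565463]), 'ee_rot': array([ 0.5609846 , -0.43010181,  0.56183337,  0.42971151]), 'force': array([ 0.40880334,  0.38504967, -0.21196254]), 'wrist_torque': array([-0.00879855, -0.02229181, -0.03176353]), 'grip_width': 1.0010147595352676} 18.700000000000003
top [[417.0616808436973, 0.0, 316.810420077792], [0.0, 417.0616808436973, 197.72313263370253], [0.0, 0.0, 1.0]] [[0.02, -1.0, -0.002, -14.832], [-0.993, -0.02, -0.116, 500.256], [0.116, 0.004, -0.993, 962.837], [0.0, 0.0, 0.0, 1.0]]
jar_wide [([396.0, -346.0, 1.0], 0.55)]
jar_narrow [([436.0, -242.0, 2.0], 0.59)]
bottle_tall [([405.0, 257.0, 3.0], 0.78)]
bottle_short [([470.0, 3.0, 3.0], 0.74)]
slide_box [([411.0, 350.0,
[... 218 characters left out ...]
0, -131.0, 1.0], 0.81)]
side [[402.11391652820447, 0.0, 324.5403636004287], [0.0, 402.11391652820447, 198.2030348025009], [0.0, 0.0, 1.0]] [[-0.976, -0.218, 0.003, 504.204], [-0.111, 0.488, -0.866, 85.136], [0.187, -0.845, -0.501, 938.405], [0.0, 0.0, 0.0, 1.0]]
jar_wide [([399.0, -349.0, 2.0], 0.54)]
jar_narrow [([434.0, -233.0, 4.0], 0.8)]
bottle_tall [([408.0, 253.0, -2.0], 0.75)]
bottle_short [([470.0, 7.0, -2.0], 0.79), ([567.0, -248.0, 2.0], 0.35)]
slide_box [([418.0, 357.0, 2.0], 0.66)]
jar_tray [([568.0, -251.0, 1.0], 0.63)]
bottle_tray [([572.0, 231.0, 0.0], 0.86)]
slide_tray [([612.0, 2.0, -1.0], 0.67)]
eyepiece [([455.0, 119.0, 0.0], 0.79)]
timer [([464.0, -134.0, 0.0], 0.75)]
1.1
```

View pics/top0.png

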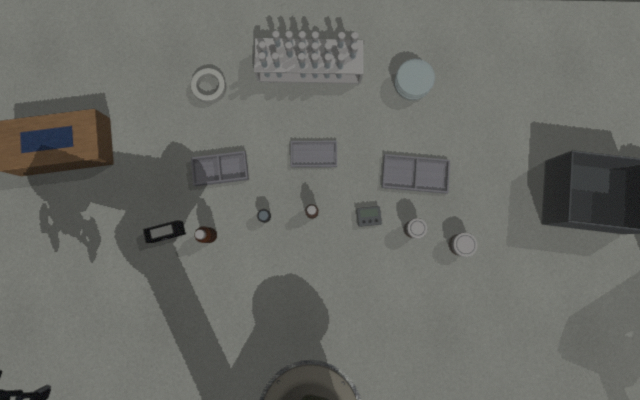

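View pics/side0.png

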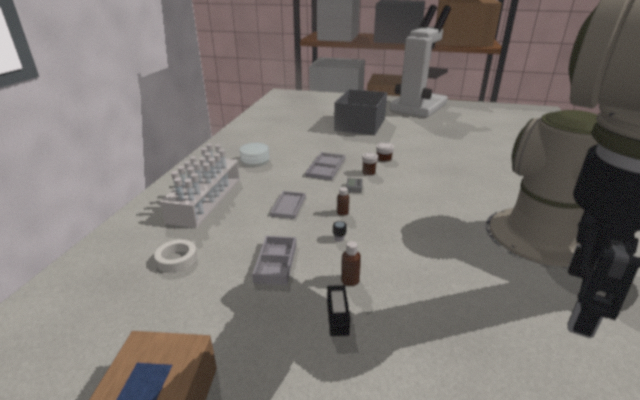

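Run:
```python
import cv2,pickle
p=pickle.load(open("top0.pkl","rb"))["pixels"][:,:,::-1]
for i,(c,r) in enumerate([(135,130),(350,130)]):
    cv2.imwrite(f"pics/z{i}.png",cv2.resize(p[r:r+135,c:c+155 if i==0 else c+135],None,fx=5 if i==0 else 5.8,fy=4.4 if 0 else (5 if i==0 else 5.8))[:600,:800])if 0 else cv2.imwrite(f"pics/z{i}.png",cv2.resize(p[r:r+130,c:c+190 if i==0 else c+135],None,fx=4,fy=4,interpolation=cv2.INTER_CUBIC))
```

```text
(no output)
```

View pics/z0.png

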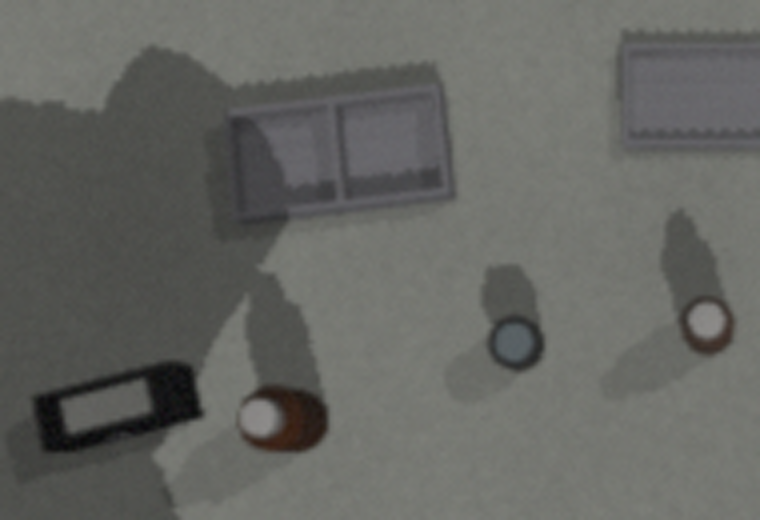

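View pics/z1.png

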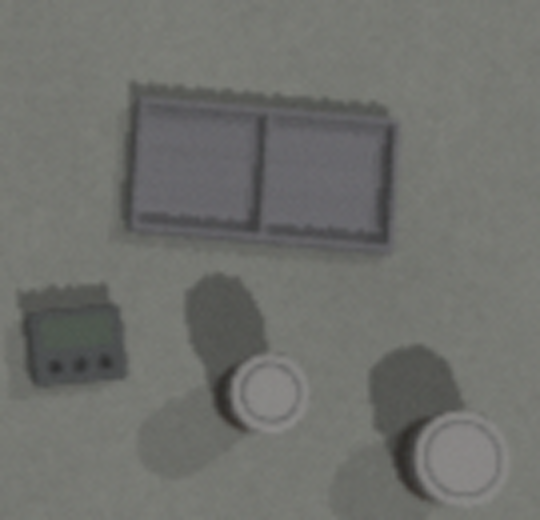

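Run:
```python
import cv2,pickle,numpy as np
p=pickle.load(open("top0.pkl","rb"))["pixels"][:,:,::-1]
a=cv2.resize(p[212:252,138:218],None,fx=8,fy=8,interpolation=cv2.INTER_CUBIC)
b=cv2.resize(p[133:173,278:358],None,fx=8,fy=8,interpolation=cv2.INTER_CUBIC)
a=(255*(a/255.)**.45).astype(np.uint8)
b=cv2.convertScaleAbs(b,alpha=1.6)
im=np.hstack([a[:,:640]]);cv2.imwrite("pics/z2.png",np.vstack([im[:300],b[:300]]))
```

```text
(no output)
```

View pics/z2.png

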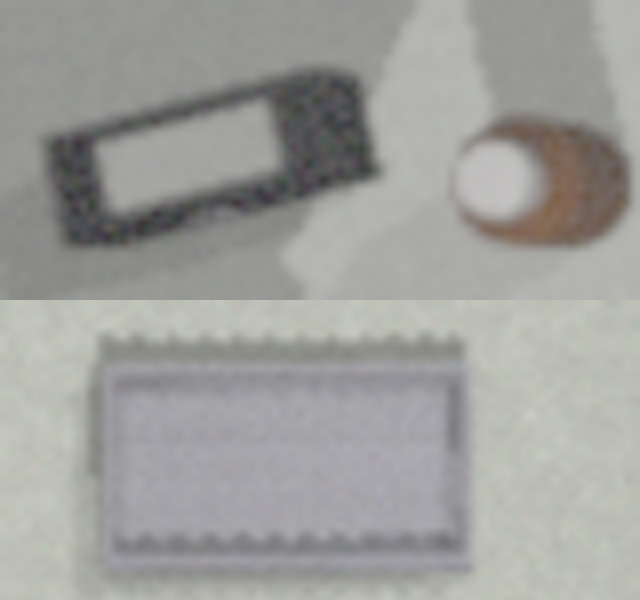

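```bash
cat > h.py <<'E'
import numpy as np
from scipy.spatial.transform import Rotation as R
def ray(p,u,v,z):
    K,V=p["intrinsics"],p["view"]; d=np.linalg.inv(K)@[u,v,1]; Rt=V[:3,:3].T
    c=-Rt@V[:3,3]; d=Rt@d; return (c+d*(z-c[2])/d[2])
def rot(s): 
    q=s["ee_rot"]; return R.from_quat([q[1],q[2],q[3],q[0]]).as_matrix()
def go(s,x,y,z,ja=None):
    """shift (cm) tool axes, and turn units to world target, jaw direction angle ja (deg, mod 180)"""
    M=rot(s); sh=M.T@(np.array([x,y,z])-s["eef_pos"])/10
    a=np.degrees(np.arctan2(M[1,2],M[0,2])); out=[np.round(sh,2).tolist(),"jaw",round(a,1)]
    if ja is not None:
        d=(ja-a+90)%180-90; out.append(("turn",round(-d/5,2)))  # tool x down => positive turn is cw in world
    return out
E
python3 - <<'E'
import pickle,numpy as np
from h import *
p=pickle.load(open("top0.pkl","rb"))
z4=lambda c,r:lambda u,v,z:ray(p,c+(u+.5)/4-.5,r+(v+.5)/4-.5,z)
z8=lambda c,r:lambda u,v,z:ray(p,c+(u+.5)/8-.5,r+(v+.5)/8-.5,z)
A=z4(135,130);B=z4(350,130);C=z8(138,212);D=z8(278,133)
for n,f,u,v,z in [("wide",B,460,458,46),("narrow",B,268,392,58),("tall",A,260,417,90),("short",A,706,321,70),("box",C,188,156,40)]:
    print(n,np.round(f(u,v,z),1))
for n,f,c,z in [("jt",B,[(133,98),(397,121),(388,250),(127,229)],14),("bt",A,[(229,110),(438,85),(454,196),(237,218)],22),("st",D,[(103,60),(467,62),(468,270),(107,272)],12),("patch",C,[(93,147),(268,97),(285,165),(105,215)],40)]:
    P=np.array([f(*k,z) for k in c])[:,:2]
    l=(P[0]+P[3]-P[1]-P[2])/2; w=(P[0]+P[1]-P[2]-P[3])/2
    print(n,P.round(0).tolist(),P.mean(0).round(1),"len",np.linalg.norm(l).round(1),np.linalg.norm(w).round(1),"long ang",np.degrees(np.arctan2(l[1],l[0])).round(1),"x ang",np.degrees(np.arctan2(w[1],w[0])).round(1))
from rig import ctrl
s=ctrl.sense();print(rot(s).round(3))
E
```

```text
wide [ 397.5 -348.    46. ]
narrow [ 432.7 -234.8   58. ]
tall [407.8 252.2  90. ]
short [467.6   7.3  70. ]
box [413.8 356.6  40. ]
jt [[613.0, -164.0], [601.0, -325.0], [522.0, -318.0], [532.0, -161.0]] [ 567.  -242.1] len 159.6 80.4 long ang 86.3 x ang -3.7
bt [[594.0, 300.0], [612.0, 174.0], [544.0, 161.0], [528.0, 291.0]] [569.9 231.7] len 129.2 67.8 long ang 97.5 x ang 8.8
st [[644.0, 63.0], [645.0, -49.0], [581.0, -50.0], [578.0, 60.0]] [611.9   5.8] len 111.0 65.6 long ang 91.1 x ang 1.9
patch [[416.0, 384.0], [431.0, 334.0], [412.0, 328.0], [396.0, 380.0]] [413.8 356.6] len 53.2 20.4 long ang 107.0 x ang 15.6
[[ 0.    -0.965  0.261]
 [ 0.     0.261  0.965]
 [-1.    -0.     0.   ]]
```

```bash
cat > ov.py <<'E'
import cv2,pickle,numpy as np
from scipy.spatial.transform import Rotation as R
def proj(p,P):
    V=p["view"];q=np.asarray(P)@V[:3,:3].T+V[:3,3];q=q@p["intrinsics"].T;return q[:,:2]/q[:,2:]
trays={"jt":((567,-243.5,-4.2),82,160,14),"bt":((570.5,231.5,8),68,132,22),"st":((612.5,4.5,1),64,114,12),"box":((413.8,356.6,16.5),34,84,40)}
rounds=[(397.5,-348,46,28),(432.7,-234.8,58,23),(407.8,252.2,90,10.5),(467.6,7.3,70,10.5),(407.8,252.2,0,19),(467.6,7.3,0,16),(397.5,-348,0,26),(432.7,-234.8,0,21)]
def draw(p,f,crop):
    c,r,w,h=crop; im=cv2.resize(np.ascontiguousarray(p["pixels"][r:r+h,c:c+w,::-1]),None,fx=f,fy=f,interpolation=cv2.INTER_CUBIC)
    im=(255*(im/255.)**.7).astype(np.uint8)
    T=lambda q:(((q-[c,r])+.5)*f-.5).astype(np.int32)
    for (x,y,a),lx,ly,z in trays.values():
        a=np.radians(a);k=np.array([(1,1),(1,-1),(-1,-1),(-1,1)])*[lx/2,ly/2]
        k=k@np.array([[np.cos(a),np.sin(a)],[-np.sin(a),np.cos(a)]])+[x,y]
        cv2.polylines(im,[T(proj(p,np.c_[k,[z]*4]))],True,(0,255,0),1)
    t=np.linspace(0,6.28,40)
    for x,y,z,rr in rounds:
        cv2.polylines(im,[T(proj(p,np.c_[x+rr*np.cos(t),y+rr*np.sin(t),z+0*t]))],True,(0,0,255),1)
    return im
E
python3 - <<'E'
from ov import *
p=pickle.load(open("side0.pkl","rb"))
cv2.imwrite("pics/o1.png",draw(p,4,(220,140,190,110)))
cv2.imwrite("pics/o2.png",draw(p,4,(220,190,150,150)))
E
```

```text
(no output)
```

View pics/o1.png

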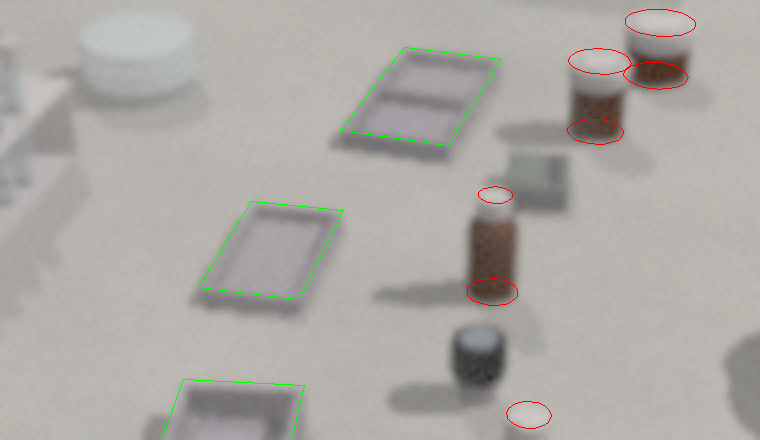

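View pics/o2.png

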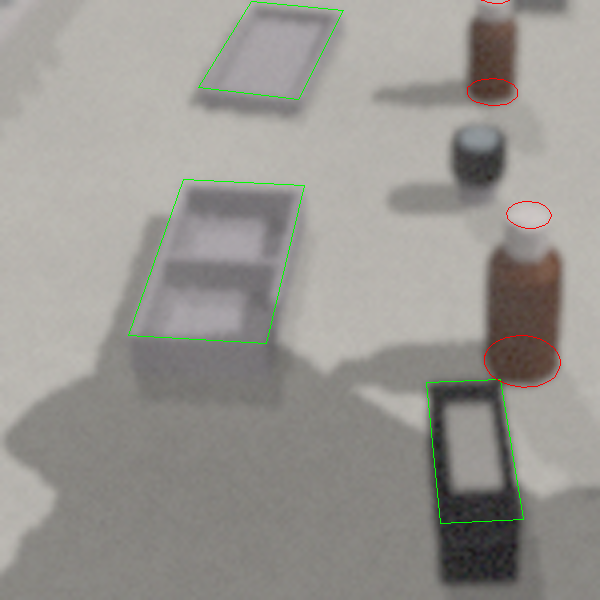

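```bash
cat > g.py <<'E'
import sys
from h import *
from rig import ctrl
s=ctrl.sense(); print(round(s["time_s"],2),s["eef_pos"].round(1),"F",s["force"].round(1),"g",round(s["grip_width"],3))
for a in sys.argv[1:]:
    v=list(map(float,a.split(","))); print(a,go(s,*v))
E
python3 g.py 400,100,200,-4 397.5,-348,140,-4 397.5,-348,14,-4
```

```text
1.1 [136.9 506.8 231.3] F [-0.1 -0.  -0.5] g 1.0
400,100,200,-4 [[3.13, -36.01, -32.42], 'jaw', np.float64(74.9), ('turn', np.float64(15.78))]
397.5,-348,140,-4 [[9.13, -47.45, -75.73], 'jaw', np.float64(74.9), ('turn', np.float64(15.78))]
397.5,-348,14,-4 [[21.73, -47.45, -75.73], 'jaw', np.float64(74.9), ('turn', np.float64(15.78))]
```

Request:
{"fn": "send_rows", "kwargs": {
  "rows": "1 3.1 -36 -32.4 15.8;1 3.1 -36 -32.4 15.8;1 3.1 -36 -32.4 15.8;1 3.1 -36 -32.4 15.8;1 3.1 -36 -32.4 15.8;1 3.1 -36 -32.4 15.8;1 3.1 -36 -32.4 15.8;1 3.1 -36 -32.4 15.8;1 3.1 -36 -32.4 15.8;1 3.1 -36 -32.4 15.8;1 3.1 -36 -32.4 15.8;1 3.1 -36 -32.4 15.8",
  "grip_force": 40
}}

```text
time_s: 2.3
eef_pos: [400.0, 99.9, 200.2]
ee_rot: [0.706, 0.026, 0.707, -0.026]
force: [0.5, 0.8, 0.4]
grip_width: 1.002
```

```bash
python3 g.py 397.5,-348,140,-4 397.5,-348,80,-4
```

```text
2.3 [400.   99.9 200.2] F [0.5 0.8 0.4] g 1.002
397.5,-348,140,-4 [[6.01, -44.69, 3.02], 'jaw', np.float64(-4.2), ('turn', np.float64(-0.04))]
397.5,-348,80,-4 [[12.01, -44.69, 3.03], 'jaw', np.float64(-4.2), ('turn', np.float64(-0.04))]
```

Request:
{"fn": "send_rows", "kwargs": {
  "rows": "1 6 -44.7 3.02 0;1 6 -44.7 3.02 0;1 6 -44.7 3.02 0;1 6 -44.7 3.02 0;1 6 -44.7 3.02 0;1 6 -44.7 3.02 0;1 6 -44.7 3.02 0;1 6 -44.7 3.02 0;1 6 -44.7 3.02 0;1 6 -44.7 3.02 0;1 6 -44.7 3.02 0;1 6 -44.7 3.02 0"
}}

```text
time_s: 3.5
eef_pos: [398.6, -346.1, 140.6]
ee_rot: [0.707, 0.025, 0.707, -0.025]
force: [-0.1, -0.3, 0.1]
grip_width: 0.995
```

```bash
python3 g.py 397.5,-348,14,-4
```

```text
3.5 [ 398.6 -346.1  140.6] F [-0.1 -0.3  0.1] g 0.995
397.5,-348,14,-4 [[12.66, -0.2, -0.1], 'jaw', np.float64(-4.0), ('turn', np.float64(0.0))]
```

Request:
{"fn": "send_rows", "kwargs": {
  "rows": "1 4 0 0 0;1 8 0 0 0;1 11 0 0 0;1 12.6 0 0 0;1 12.6 0 0 0;1 12.6 0 0 0;0.3 12.6 0 0 0;0.3 12.6 0 0 0;0.3 12.6 0 0 0;0.3 12.6 0 0 0;0.3 12.6 0 0 0;0.3 12.6 0 0 0"
}}

```text
time_s: 4.7
eef_pos: [398.5, -348.1, 15.6]
ee_rot: [0.707, 0.025, 0.706, -0.026]
force: [-0.9, 3.5, 8.2]
grip_width: 0.643
```

```bash
python3 - <<'E'
from rig import capture
import cv2,numpy as np
p=capture("side");q=p["pixels"][100:250,250:450,::-1];cv2.imwrite("pics/a1.png",cv2.resize(q,None,fx=4,fy=4))
E
python3 g.py 397.5,-348,14,-4
```

```text
4.75 [ 398.4 -348.1   15.6] F [-0.7  3.4  7.3] g 0.644
397.5,-348,14,-4 [[0.16, 0.0, -0.1], 'jaw', np.float64(-4.1), ('turn', np.float64(-0.02))]
```

View pics/a1.png

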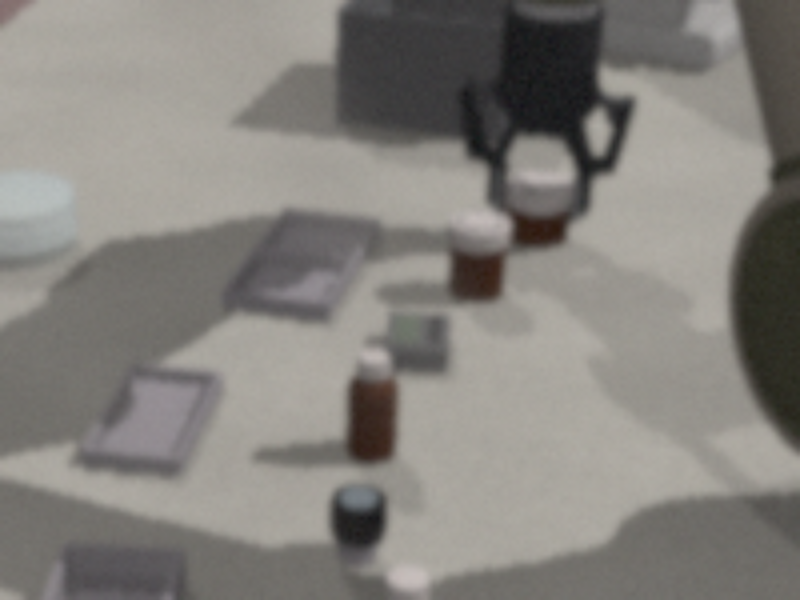

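Request:
{"fn": "send_rows", "kwargs": {
  "rows": "0.3 -3 0 0 0;0.3 -7 0 0 0;0.3 -9 2 4 0;0.3 -9 4 8 0;0.3 -9 6 12 0;0.3 -9 7.7 16.2 0;0.3 -9 7.7 16.2 0;0.3 -9 7.7 16.2 0;0.3 -9 7.7 16.2 0"
}}

```text
time_s: 5.65
eef_pos: [564.3, -283.0, 104.4]
ee_rot: [0.706, 0.026, 0.707, -0.026]
force: [0.7, 0.2, -1.6]
grip_width: 0.636
```

```bash
python3 g.py 564.1,-282.4,20,-4
```

```text
5.65 [ 564.3 -283.   104.4] F [ 0.7  0.2 -1.6] g 0.636
564.1,-282.4,20,-4 [[8.44, 0.06, -0.02], 'jaw', np.float64(-4.2), ('turn', np.float64(-0.03))]
```

Request:
{"fn": "send_rows", "kwargs": {
  "rows": "0.3 3 0 0 0;0.3 6 0 0 0;0.3 7.5 0 0 0;0.3 8 0 0 0;0.3 8.3 0 0 0;0.3 8.4 0 0 0;0.3 8.4 0 0 0;0.3 8.4 0 0 0"
}}

```text
time_s: 6.45
eef_pos: [565.5, -282.9, 21.1]
ee_rot: [0.707, 0.025, 0.706, -0.026]
force: [-0.6, 0.9, -1.8]
grip_width: 0.64
```

```bash
python3 g.py
python3 - <<'E'
from rig import capture
import cv2,numpy as np
p=capture("side");q=p["pixels"][80:230,250:450,::-1];cv2.imwrite("pics/a2.png",cv2.resize(q,None,fx=4,fy=4))
E
```

```text
6.45 [ 565.5 -282.9   21.1] F [-0.6  0.9 -1.8] g 0.64
```

View pics/a2.png

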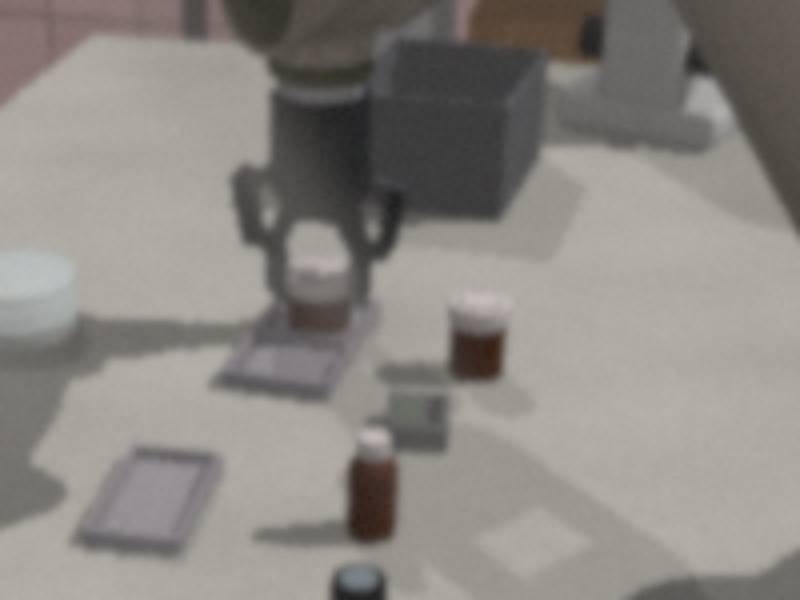

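Request:
{"fn": "send_rows", "kwargs": {
  "rows": "0.3 0.1 0 0 0;0.3 0.15 0 0 0;0.3 0.15 0 0 0"
}}

```text
time_s: 6.8
eef_pos: [565.4, -282.8, 19.7]
ee_rot: [0.707, 0.025, 0.706, -0.026]
force: [-2.6, 1.8, 4.8]
grip_width: 0.642
```

Contact with the bay floor (force turned to +4.8 N). Release and go up.

Request:
{"fn": "send_rows", "kwargs": {
  "rows": "0.8 0 0 0 0;1 0 0 0 0;1 0 0 0 0;1 0 0 0 0;1 -2 0 0 0;1 -5 0 0 0;1 -9 0 0 0;1 -12 0 0 0;1 -12 0 0 0;1 -12 0 0 0"
}}

```text
time_s: 7.8
eef_pos: [565.1, -282.6, 138.7]
ee_rot: [0.707, 0.025, 0.707, -0.025]
force: [-0.3, 0.7, 0.4]
grip_width: 1.0
```

```bash
python3 g.py 432.7,-234.8,140,-4 432.7,-234.8,28,-4
```

```text
7.8 [ 565.1 -282.6  138.7] F [-0.3  0.7  0.4] g 1.0
432.7,-234.8,140,-4 [[-0.13, 3.82, -13.55], 'jaw', np.float64(-4.1), ('turn', np.float64(-0.02))]
432.7,-234.8,28,-4 [[11.07, 3.82, -13.55], 'jaw', np.float64(-4.1), ('turn', np.float64(-0.02))]
```

Request:
{"fn": "send_rows", "kwargs": {
  "rows": "1 0 1.3 -4.5 0;1 0 2.6 -9 0;1 0 3.8 -13.5 0;1 0 3.8 -13.5 0;1 0 3.8 -13.5 0;1 4 3.8 -13.5 0;1 8 3.8 -13.5 0;1 10 3.8 -13.5 0;1 11 3.8 -13.5 0;1 11 3.8 -13.5 0;1 11 3.8 -13.5 0;0.2 11 3.8 -13.5 0"
}}

```text
time_s: 9.0
eef_pos: [433.9, -235.6, 29.9]
ee_rot: [0.707, 0.025, 0.706, -0.026]
force: [0.1, 0.7, -0.8]
grip_width: 0.857
```

Request:
{"fn": "send_rows", "kwargs": {
  "rows": "0.2 0 0 0 0;0.2 0 0 0 0;0.2 0 0 0 0;0.2 0 0 0 0;0.2 0 0 0 0;0.2 0 0 0 0"
}}

```text
time_s: 9.6
eef_pos: [433.5, -235.4, 29.6]
ee_rot: [0.707, 0.025, 0.706, -0.026]
force: [-1.3, -0.0, 5.7]
grip_width: 0.527
```

```bash
python3 g.py 569.9,-204.6,120,-4
```

```text
9.6 [ 433.5 -235.4   29.6] F [-1.3 -0.   5.7] g 0.527
569.9,-204.6,120,-4 [[-9.03, 4.04, 13.39], 'jaw', np.float64(-4.1), ('turn', np.float64(-0.02))]
```

Request:
{"fn": "send_rows", "kwargs": {
  "rows": "0.2 -3 0 0 0;0.2 -7 0 0 0;0.2 -9 1.3 4 0;0.2 -9 2.6 8 0;0.2 -9 4 12 0;0.2 -9 4 13.4 0;0.2 -9 4 13.4 0;0.2 -9 4 13.4 0;0.2 -6 4 13.4 0;0.2 -3 4 13.4 0;0.2 -1.2 4 13.4 0;0.2 -0.6 4 13.4 0"
}}

```text
time_s: 10.8
eef_pos: [567.7, -204.7, 33.6]
ee_rot: [0.705, 0.026, 0.708, -0.025]
force: [-17.2, 5.9, 35.0]
grip_width: 0.525
```

Request:
{"fn": "send_rows", "kwargs": {
  "rows": "0.2 0.1 0 0 0;0.2 0.1 0 0 0;0.2 0.1 0 0 0"
}}

```text
time_s: 11.1
eef_pos: [569.8, -205.1, 34.6]
ee_rot: [0.707, 0.025, 0.706, -0.026]
force: [-0.4, -0.5, -1.9]
grip_width: 0.524
```

```bash
python3 g.py 569.9,-204.6,33.6,-4
python3 - <<'E'
from rig import capture
import cv2,numpy as np
p=capture("side");q=p["pixels"][80:230,250:450,::-1];cv2.imwrite("pics/a3.png",cv2.resize(q,None,fx=4,fy=4))
E
```

```text
11.1 [ 569.8 -205.1   34.6] F [-0.4 -0.5 -1.9] g 0.524
569.9,-204.6,33.6,-4 [[0.1, 0.05, 0.01], 'jaw', np.float64(-4.1), ('turn', np.float64(-0.03))]
```

View pics/a3.png

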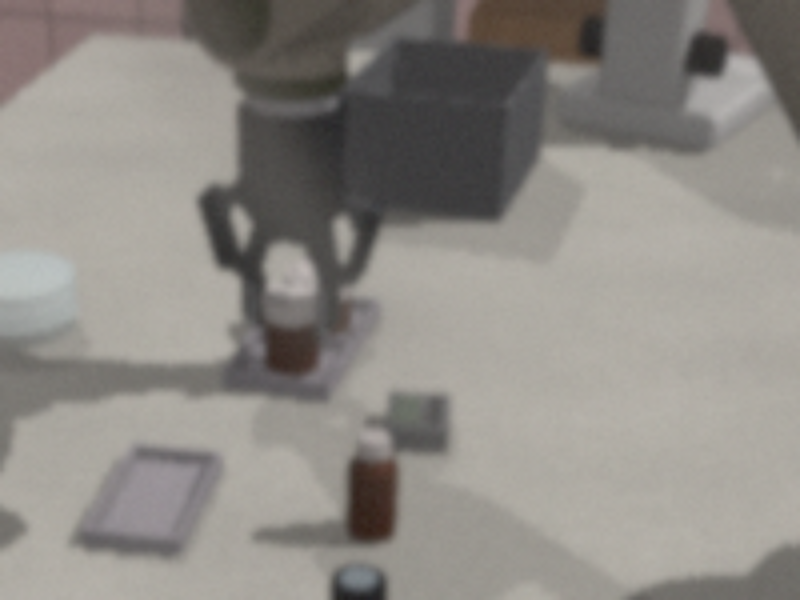

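Request:
{"fn": "send_rows", "kwargs": {
  "rows": "0.2 0.1 0 0 0;0.2 0.1 0 0 0"
}}

```text
time_s: 11.35
eef_pos: [569.9, -205.0, 33.7]
ee_rot: [0.707, 0.025, 0.706, -0.026]
force: [-2.3, -0.0, 5.6]
grip_width: 0.522
```

Request:
{"fn": "send_rows", "kwargs": {
  "rows": "0.7 0 0 0 0;1 0 0 0 0;1 0 0 0 0;1 0 0 0 0;1 -2 0 0 0;1 -5 0 0 0;1 -9 0 0 0;1 -12 0 0 0;1 -12 0 0 0;1 -12 0 0 0"
}}

```text
time_s: 12.35
eef_pos: [569.7, -204.7, 152.7]
ee_rot: [0.707, 0.025, 0.707, -0.025]
force: [-0.2, 0.3, -0.6]
grip_width: 0.996
```

```bash
python3 g.py 467.6,7.3,150,8 467.6,7.3,20,8;  python3 - <<'E'
from rig import capture
import cv2,numpy as np
p=capture("side");q=p["pixels"][80:230,250:450,::-1];cv2.imwrite("pics/a4.png",cv2.resize(q,None,fx=4,fy=4))
E
```

```text
12.35 [ 569.7 -204.7  152.7] F [-0.2  0.3 -0.6] g 0.996
467.6,7.3,150,8 [[0.27, 20.42, -11.7], 'jaw', np.float64(-4.1), ('turn', np.float64(-2.42))]
467.6,7.3,20,8 [[13.27, 20.42, -11.71], 'jaw', np.float64(-4.1), ('turn', np.float64(-2.42))]
```

View pics/a4.png

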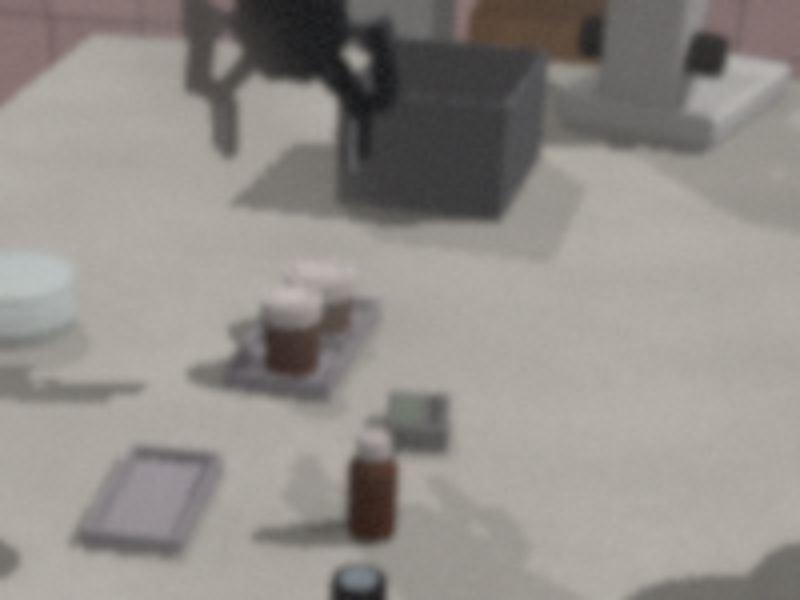

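Request:
{"fn": "send_rows", "kwargs": {
  "rows": "0.8 0 4 -2.3 -0.5;0.8 0 8 -4.6 -1;0.8 0 12 -7 -1.5;0.8 0 16 -9.3 -2;0.8 0.2 20.4 -11.7 -2.4;0.8 0.2 20.4 -11.7 -2.4;0.8 0.2 20.4 -11.7 -2.4;0.8 0.2 20.4 -11.7 -2.4"
}}

```text
time_s: 13.2
eef_pos: [467.8, 6.5, 150.2]
ee_rot: [0.705, -0.048, 0.706, 0.048]
force: [1.1, -0.4, 0.8]
grip_width: 0.799
```

```bash
python3 g.py 467.6,7.3,20,8
```

```text
13.2 [467.8   6.5 150.2] F [ 1.1 -0.4  0.8] g 0.799
467.6,7.3,20,8 [[13.02, 0.08, -0.0], 'jaw', np.float64(7.8), ('turn', np.float64(-0.03))]
```

Request:
{"fn": "send_rows", "kwargs": {
  "rows": "0.8 4 0 0 0;0.8 8 0 0 0;0.8 11 0 0 0;0.8 12.5 0 0 0;0.8 13 0 0 0;0.8 13 0 0 0;0.1 13 0 0 0;0.1 13 0 0 0;0.1 13 0 0 0;0.1 13 0 0 0;0.1 13 0 0 0;0.1 13 0 0 0"
}}

```text
time_s: 14.4
eef_pos: [468.2, 6.9, 21.7]
ee_rot: [0.706, -0.049, 0.705, 0.048]
force: [-1.1, -0.3, 6.4]
grip_width: 0.364
```

```bash
python3 g.py 575,199.8,130,8 575,199.8,26,8
```

```text
14.4 [468.2   6.9  21.7] F [-1.1 -0.3  6.4] g 0.364
575,199.8,130,8 [[-10.82, 17.63, 13.24], 'jaw', np.float64(7.9), ('turn', np.float64(-0.02))]
575,199.8,26,8 [[-0.42, 17.64, 13.23], 'jaw', np.float64(7.9), ('turn', np.float64(-0.02))]
```

Request:
{"fn": "send_rows", "kwargs": {
  "rows": "0.1 -3 0 0 0;0.1 -7 0 0 0;0.1 -10.5 1 1 0;0.1 -10.8 4.5 3.5 0;0.1 -10.8 8 6 0;0.1 -10.8 12 9 0;0.1 -10.8 15.5 11.6 0;0.1 -10.8 17.6 13.2 0;0.1 -10.8 17.6 13.2 0;0.1 -10.8 17.6 13.2 0;0.1 -10.8 17.6 13.2 0"
}}

```text
time_s: 15.5
eef_pos: [573.9, 198.7, 128.9]
ee_rot: [0.705, -0.048, 0.706, 0.048]
force: [-0.3, -0.6, -0.6]
grip_width: 0.363
```

```bash
python3 g.py 575,199.8,26,8
```

```text
15.5 [573.9 198.7 128.9] F [-0.3 -0.6 -0.6] g 0.363
575,199.8,26,8 [[10.29, 0.1, 0.13], 'jaw', np.float64(7.8), ('turn', np.float64(-0.03))]
```

Request:
{"fn": "send_rows", "kwargs": {
  "rows": "0.1 3 0 0 0;0.1 6 0 0 0;0.1 8 0 0 0;0.1 9 0 0 0;0.1 9.6 0 0 0;0.1 9.9 0 0 0;0.1 10.1 0 0 0;0.1 10.2 0 0 0;0.1 10.3 0 0 0;0.1 10.3 0 0 0"
}}

```text
time_s: 16.5
eef_pos: [574.3, 199.6, 26.0]
ee_rot: [0.706, -0.049, 0.705, 0.049]
force: [-0.5, 0.2, -0.5]
grip_width: 0.357
```

```bash
python3 g.py;  python3 - <<'E'
from rig import capture
import cv2,numpy as np
p=capture("side");q=p["pixels"][140:290,220:420,::-1];cv2.imwrite("pics/a5.png",cv2.resize(q,None,fx=4,fy=4))
E
```

```text
16.5 [574.3 199.6  26. ] F [-0.5  0.2 -0.5] g 0.357
```

View pics/a5.png

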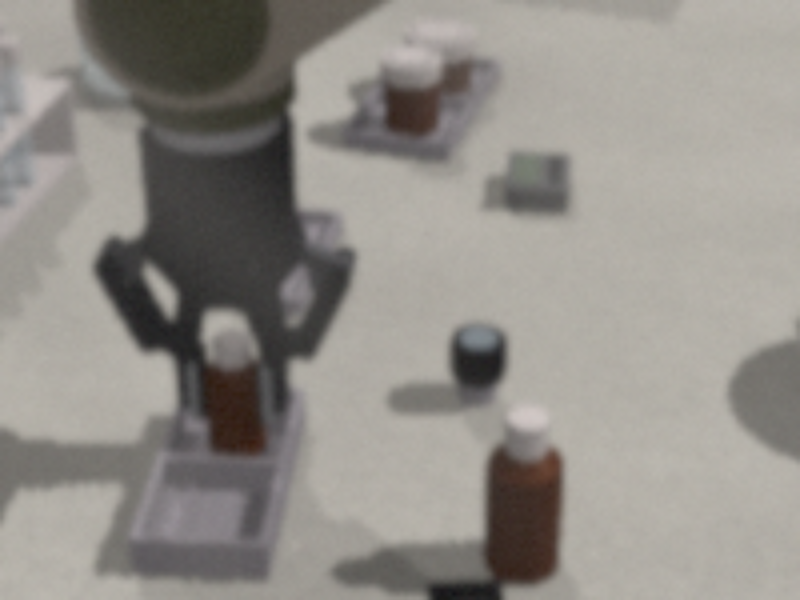

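Request:
{"fn": "send_rows", "kwargs": {
  "rows": "0.1 0.1 0 0 0;0.1 0.1 0 0 0"
}}

```text
time_s: 16.75
eef_pos: [574.5, 199.6, 25.8]
ee_rot: [0.706, -0.049, 0.705, 0.049]
force: [-3.5, -0.7, 5.8]
grip_width: 0.361
```

Request:
{"fn": "send_rows", "kwargs": {
  "rows": "0.6 0 0 0 0;0.8 0 0 0 0;0.8 0 0 0 0;0.8 0 0 0 0;0.8 -2 0 0 0;0.8 -5 0 0 0;0.8 -9 0 0 0;0.8 -13 0 0 0;0.8 -15 0 0 0;0.8 -15 0 0 0;0.8 -15 0 0 0"
}}

```text
time_s: 17.85
eef_pos: [574.0, 199.5, 174.1]
ee_rot: [0.705, -0.049, 0.706, 0.049]
force: [0.1, -0.2, -0.6]
grip_width: 0.804
```

```bash
python3 g.py 407.8,252.2,175,8 407.8,252.2,29,8;  python3 - <<'E'
from rig import capture
import cv2,numpy as np
p=capture("side");q=p["pixels"][140:290,220:420,::-1];cv2.imwrite("pics/a6.png",cv2.resize(q,None,fx=4,fy=4))
E
```

```text
17.85 [574.  199.5 174.1] F [ 0.1 -0.2 -0.6] g 0.804
407.8,252.2,175,8 [[-0.08, 7.5, -15.74], 'jaw', np.float64(7.9), ('turn', np.float64(-0.02))]
407.8,252.2,29,8 [[14.52, 7.5, -15.73], 'jaw', np.float64(7.9), ('turn', np.float64(-0.02))]
```

View pics/a6.png

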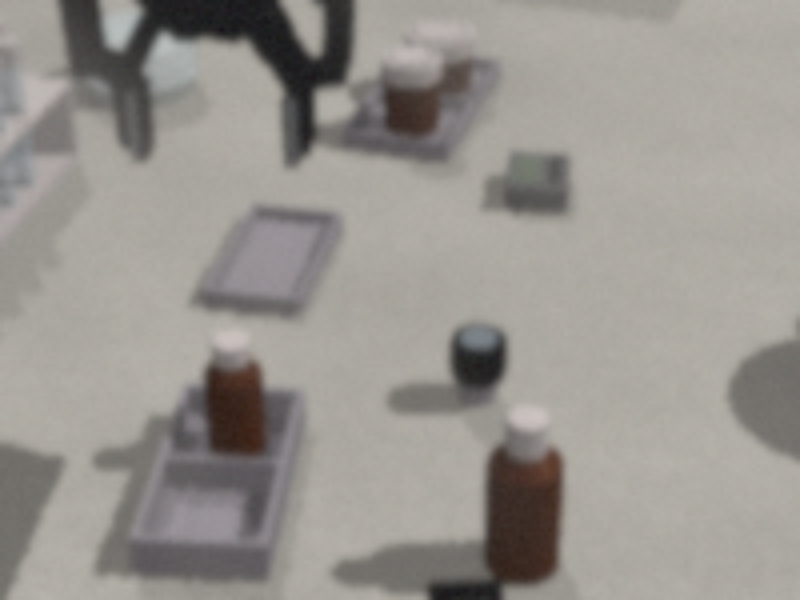

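Request:
{"fn": "send_rows", "kwargs": {
  "rows": "0.8 0 2 -4.5 0;0.8 0 4 -9 0;0.8 0 6 -13 0;0.8 0 7.5 -15.7 0;0.8 0 7.5 -15.7 0;0.8 0 7.5 -15.7 0;0.8 0 7.5 -15.7 0"
}}

```text
time_s: 18.6
eef_pos: [409.1, 251.9, 174.2]
ee_rot: [0.705, -0.049, 0.706, 0.048]
force: [0.2, -0.7, -0.3]
grip_width: 0.8
```

```bash
python3 g.py 407.8,252.2,29,8
```

```text
18.6 [409.1 251.9 174.2] F [ 0.2 -0.7 -0.3] g 0.8
407.8,252.2,29,8 [[14.52, 0.05, -0.11], 'jaw', np.float64(7.8), ('turn', np.float64(-0.03))]
```

Request:
{"fn": "send_rows", "kwargs": {
  "rows": "0.8 4 0 -0.1 0;0.8 8 0 -0.1 0;0.8 11.5 0 -0.1 0;0.8 13.5 0 -0.1 0;0.8 14.5 0 -0.1 0;0.8 14.5 0 -0.1 0;0.1 14.5 0 -0.1 0;0.1 14.5 0 -0.1 0;0.1 14.5 0 -0.1 0;0.1 14.5 0 -0.1 0;0.1 14.5 0 -0.1 0;0.1 14.5 0 -0.1 0"
}}

```text
time_s: 19.8
eef_pos: [408.2, 252.4, 31.0]
ee_rot: [0.706, -0.049, 0.705, 0.049]
force: [-0.9, -0.5, 7.0]
grip_width: 0.439
```

```bash
python3 g.py 566,263.2,150,8
```

```text
19.8 [408.2 252.4  31. ] F [-0.9 -0.5  7. ] g 0.439
566,263.2,150,8 [[-11.87, -1.09, 15.8], 'jaw', np.float64(7.9), ('turn', np.float64(-0.02))]
```

Request:
{"fn": "send_rows", "kwargs": {
  "rows": "0.1 -3 0 0 0;0.1 -7 0 0 0;0.1 -11 0 1 0;0.1 -11.9 -0.3 5 0;0.1 -11.9 -0.6 9 0;0.1 -11.9 -1.1 13 0;0.1 -11.9 -1.1 15.8 0;0.1 -11.9 -1.1 15.8 0;0.1 -11.9 -1.1 15.8 0;0.1 -11.9 -1.1 15.8 0"
}}

```text
time_s: 20.8
eef_pos: [564.6, 263.0, 149.0]
ee_rot: [0.705, -0.049, 0.706, 0.049]
force: [-0.5, 0.3, -2.0]
grip_width: 0.432
```

```bash
python3 g.py 566,263.2,35.5,8
```

```text
20.8 [564.6 263.  149. ] F [-0.5  0.3 -2. ] g 0.432
566,263.2,35.5,8 [[11.35, -0.0, 0.14], 'jaw', np.float64(7.9), ('turn', np.float64(-0.02))]
```

Request:
{"fn": "send_rows", "kwargs": {
  "rows": "0.1 3 0 0 0;0.1 6 0 0.1 0;0.1 9 0 0.1 0;0.1 10 0 0.1 0;0.1 10.6 0 0.1 0;0.1 10.9 0 0.1 0;0.1 11.1 0 0.1 0;0.1 11.2 0 0.1 0;0.1 11.3 0 0.1 0;0.1 11.3 0 0.1 0"
}}

```text
time_s: 21.8
eef_pos: [566.6, 263.1, 36.0]
ee_rot: [0.706, -0.049, 0.705, 0.049]
force: [0.3, 0.2, -0.7]
grip_width: 0.436
```

Request:
{"fn": "send_rows", "kwargs": {
  "rows": "0.1 0.1 0 0 0;0.1 0.1 0 0 0"
}}

```text
time_s: 22.0
eef_pos: [566.7, 263.1, 35.0]
ee_rot: [0.706, -0.049, 0.705, 0.049]
force: [-0.4, -0.5, 1.2]
grip_width: 0.43
```

Request:
{"fn": "send_rows", "kwargs": {
  "rows": "0.1 0.05 0 0 0;0.1 0.05 0 0 0"
}}

```text
time_s: 22.2
eef_pos: [566.7, 263.1, 35.0]
ee_rot: [0.706, -0.049, 0.705, 0.049]
force: [-1.3, -0.3, 5.9]
grip_width: 0.431
```

```bash
python3 - <<'E'
from rig import capture
import cv2,numpy as np
p=capture("side");q=p["pixels"][140:290,220:420,::-1];cv2.imwrite("pics/a7.png",cv2.resize(q,None,fx=4,fy=4))
E
python3 g.py
```

```text
22.25 [566.7 263.1  35. ] F [-1.3  0.4  5.6] g 0.435
```

View pics/a7.png

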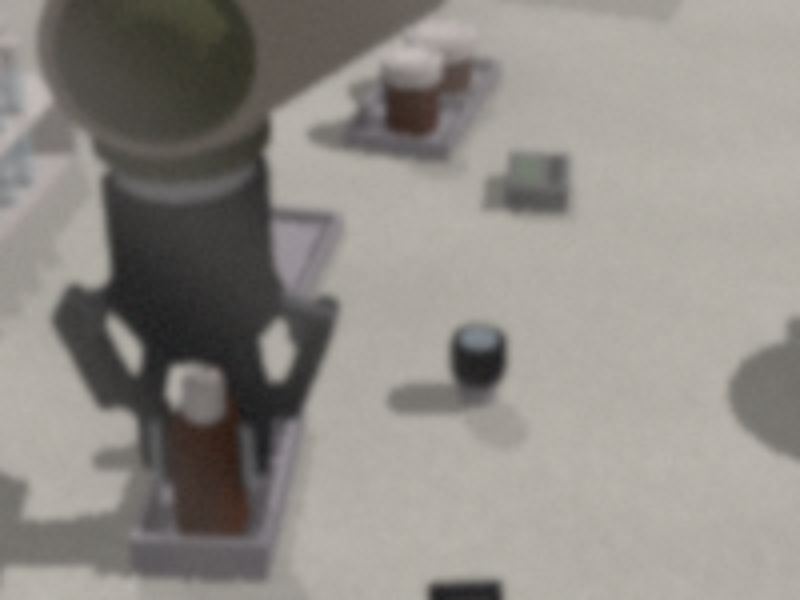

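Request:
{"fn": "send_rows", "kwargs": {
  "rows": "0.6 0 0 0 0;0.8 0 0 0 0;0.8 0 0 0 0;0.8 0 0 0 0;0.8 -2 0 0 0;0.8 -5 0 0 0;0.8 -9 0 0 0;0.8 -13 0 0 0;0.8 -15 0 0 0;0.8 -15 0 0 0;0.8 -15 0 0 0"
}}

```text
time_s: 23.35
eef_pos: [566.2, 263.0, 183.6]
ee_rot: [0.705, -0.049, 0.706, 0.049]
force: [0.5, 0.3, -0.6]
grip_width: 0.802
```

```bash
python3 - <<'E'
from rig import capture
import cv2,numpy as np
p=capture("side");q=p["pixels"][170:350,220:420,::-1];cv2.imwrite("pics/a8.png",cv2.resize(q,None,fx=3.3,fy=3.3))
E
python3 g.py 413.8,356.6,150,16.5 413.8,356.6,12,16.5
```

```text
23.4 [566.  262.9 182.8] F [ 0.5  0.5 -0.3] g 0.804
413.8,356.6,150,16.5 [[3.31, 11.37, -13.78], 'jaw', np.float64(7.9), ('turn', np.float64(-1.72))]
413.8,356.6,12,16.5 [[17.11, 11.38, -13.75], 'jaw', np.float64(7.9), ('turn', np.float64(-1.72))]
```

View pics/a8.png

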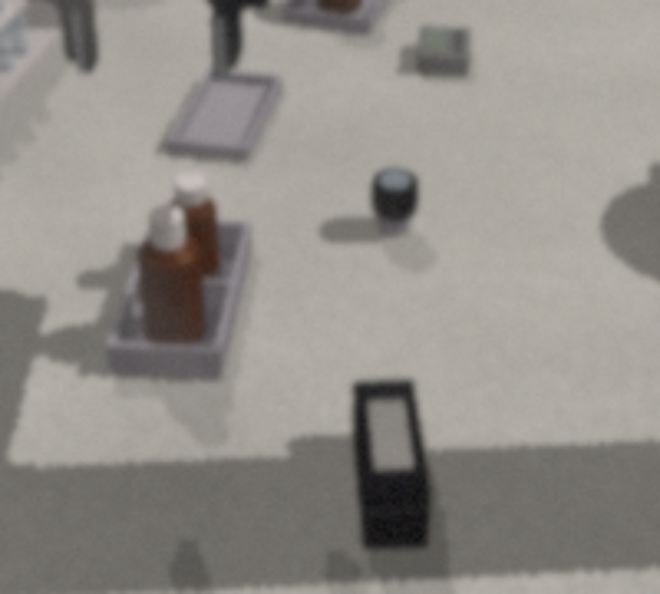

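Request:
{"fn": "send_rows", "kwargs": {
  "rows": "0.8 0 3 -4 -0.5;0.8 0 6 -8 -1;0.8 1 9 -11.5 -1.4;0.8 3.3 11.4 -13.8 -1.7;0.8 3.3 11.4 -13.8 -1.7;0.8 3.3 11.4 -13.8 -1.7;0.8 3.3 11.4 -13.8 -1.7"
}}

```text
time_s: 24.1
eef_pos: [415.0, 356.6, 151.2]
ee_rot: [0.7, -0.1, 0.7, 0.1]
force: [0.2, -0.3, 0.3]
grip_width: 0.803
```

```bash
python3 g.py 413.8,356.6,12,16.5;python3 - <<'E'
from rig import capture
from ov import *
p=capture("top");cv2.imwrite("pics/a9.png",draw(p,7,(130,195,110,70)))
E
```

```text
24.1 [415.  356.6 151.2] F [ 0.2 -0.3  0.3] g 0.803
413.8,356.6,12,16.5 [[13.92, 0.04, -0.12], 'jaw', np.float64(16.3), ('turn', np.float64(-0.04))]
```

View pics/a9.png

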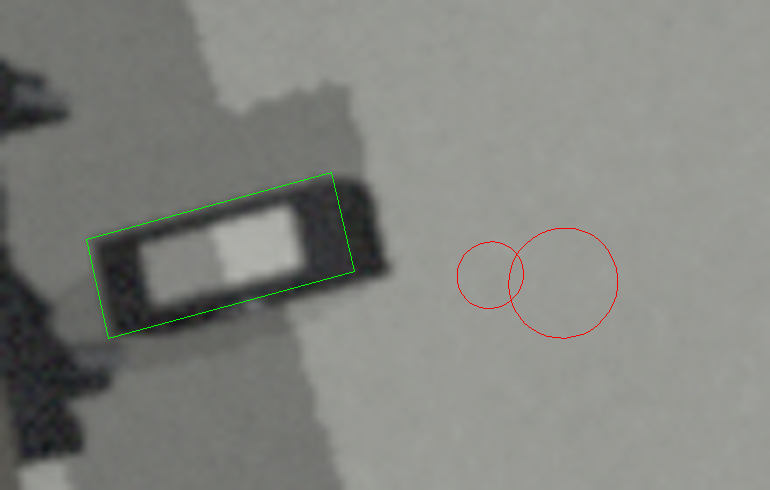

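Request:
{"fn": "send_rows", "kwargs": {
  "rows": "0.8 4 -0.1 -0.1 0.3;0.8 8 -0.1 -0.1 0.3;0.8 11 -0.1 -0.1 0.3;0.8 13 -0.1 -0.1 0.3;0.8 13.8 -0.1 -0.1 0.3;0.8 13.8 -0.1 -0.1 0.3;0.1 13.8 -0.1 -0.1 0.3;0.1 13.8 -0.1 -0.1 0.3;0.1 13.8 -0.1 -0.1 0.3;0.1 13.8 -0.1 -0.1 0.3;0.1 13.8 -0.1 -0.1 0.3;0.1 13.8 -0.1 -0.1 0.3"
}}

```text
time_s: 25.35
eef_pos: [414.3, 356.2, 14.6]
ee_rot: [0.702, -0.091, 0.7, 0.092]
force: [-0.6, 0.1, 6.4]
grip_width: 0.391
```

```bash
python3 g.py 560,160,170,1 612.5,5,150,1;python3 - <<'E'
from rig import capture
import cv2
p=capture("side");q=p["pixels"][220:370,260:420,::-1];cv2.imwrite("pics/b0.png",cv2.resize(q,None,fx=4,fy=4))
E
```

```text
25.35 [414.3 356.2  14.6] F [-0.6  0.1  6.4] g 0.391
560,160,170,1 [[-15.53, -22.7, 9.08], 'jaw', np.float64(14.9), ('turn', np.float64(2.78))]
612.5,5,150,1 [[-13.53, -39.03, 10.17], 'jaw', np.float64(14.9), ('turn', np.float64(2.78))]
```

View pics/b0.png

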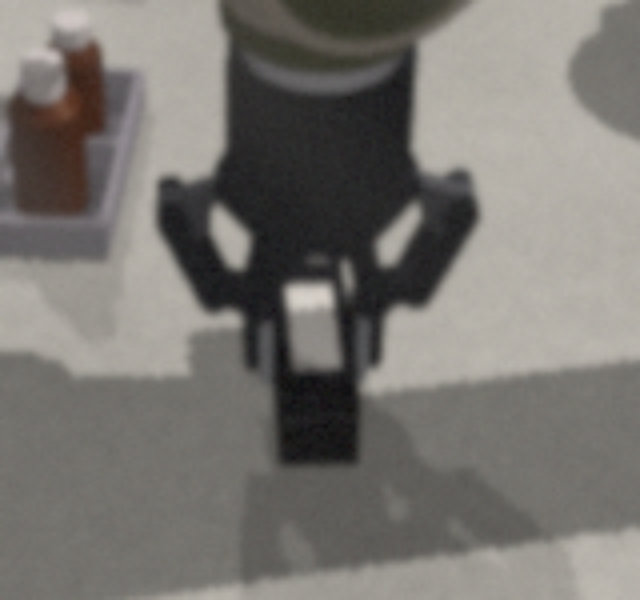

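Request:
{"fn": "send_rows", "kwargs": {
  "rows": "0.1 -2 0 0 0;0.1 -5 0 0 0;0.1 -9 0 0 0;0.1 -13 0 0 0;0.1 -15.5 -2 0.5 0;0.1 -15.5 -6 1.5 0.4;0.1 -15.5 -10 2.6 0.8;0.1 -15.5 -14 3.6 1.2;0.1 -15.5 -18 4.7 1.6;0.1 -15.5 -22 5.7 2;0.1 -15.5 -26 6.8 2.4;0.1 -15.5 -30 7.8 2.78"
}}

```text
time_s: 26.6
eef_pos: [566.5, 84.4, 168.7]
ee_rot: [0.707, -0.006, 0.707, 0.006]
force: [-0.5, 1.3, -0.6]
grip_width: 0.391
```

```bash
python3 g.py 612.5,5,100,1
```

```text
26.6 [566.5  84.4 168.7] F [-0.5  1.3 -0.6] g 0.391
612.5,5,100,1 [[6.87, -8.01, 4.47], 'jaw', np.float64(0.9), ('turn', np.float64(-0.02))]
```

Request:
{"fn": "send_rows", "kwargs": {
  "rows": "0.1 1 -3 1.5 0;0.1 3 -6 3 0;0.1 6.5 -7.6 4.4 0;0.1 6.5 -7.6 4.4 0;0.1 6.5 -7.6 4.4 0;0.1 6.5 -7.6 4.4 0;0.1 6.5 -7.6 4.4 0"
}}

```text
time_s: 27.3
eef_pos: [611.5, 11.4, 104.9]
ee_rot: [0.708, -0.007, 0.706, 0.006]
force: [0.2, 0.3, -0.9]
grip_width: 0.389
```

```bash
python3 g.py 612.5,5,20,1;python3 - <<'E'
from rig import capture
from ov import *
p=capture("side");cv2.imwrite("pics/b1.png",draw(p,5,(230,150,120,100)))
E
```

```text
27.3 [611.5  11.4 104.9] F [ 0.2  0.3 -0.9] g 0.389
612.5,5,20,1 [[8.49, -0.64, 0.07], 'jaw', np.float64(1.0), ('turn', np.float64(0.01))]
```

View pics/b1.png

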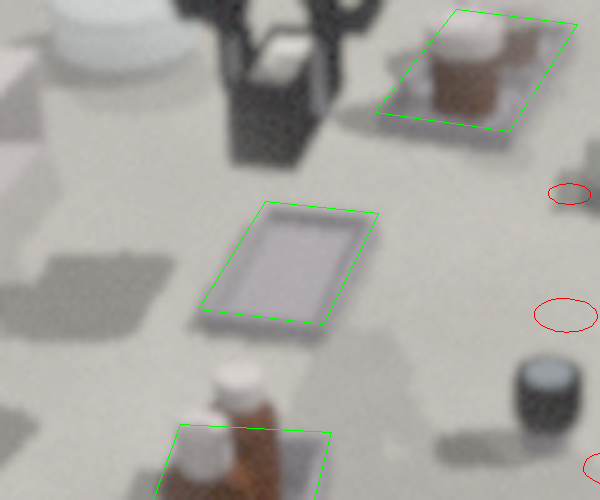

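Request:
{"fn": "send_rows", "kwargs": {
  "rows": "0.1 0 -0.6 0.1 0;0.1 2 -0.6 0.1 0;0.1 4.5 -0.6 0.1 0;0.1 6.5 -0.6 0.1 0;0.1 7.3 -0.6 0.1 0;0.1 7.8 -0.6 0.1 0;0.1 8.1 -0.6 0.1 0;0.1 8.3 -0.6 0.1 0;0.1 8.4 -0.6 0.1 0;0.1 8.4 -0.6 0.1 0"
}}

```text
time_s: 28.35
eef_pos: [612.5, 4.7, 19.7]
ee_rot: [0.707, -0.006, 0.707, 0.006]
force: [-0.5, 0.5, -1.2]
grip_width: 0.391
```

```bash
python3 g.py 612.5,5,18.6,1;python3 - <<'E'
from rig import capture
from ov import *
p=capture("side");cv2.imwrite("pics/b2.png",draw(p,5,(230,150,120,100)))
E
```

```text
28.35 [612.5   4.7  19.7] F [-0.5  0.5 -1.2] g 0.391
612.5,5,18.6,1 [[0.11, 0.03, -0.0], 'jaw', np.float64(1.0), ('turn', np.float64(-0.0))]
```

View pics/b2.png

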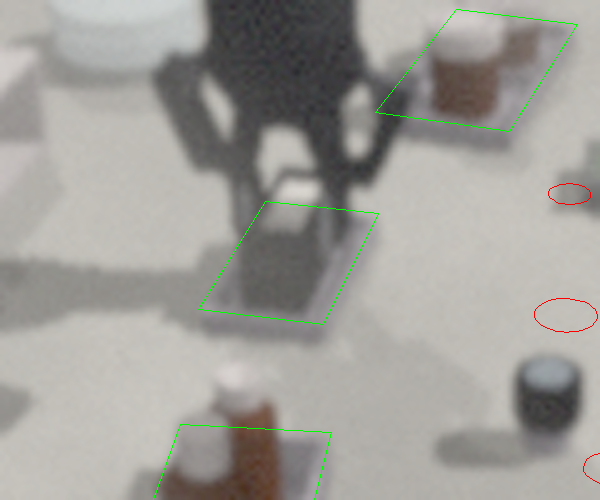

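Request:
{"fn": "send_rows", "kwargs": {
  "rows": "0.1 0.1 0 0 0;0.1 0.1 0 0 0;0.1 0.1 0 0 0"
}}

```text
time_s: 28.7
eef_pos: [612.6, 4.7, 18.7]
ee_rot: [0.707, -0.006, 0.707, 0.006]
force: [-1.0, -0.2, 2.9]
grip_width: 0.392
```

Request:
{"fn": "send_rows", "kwargs": {
  "rows": "0.5 0 0 0 0;0.6 0 0 0 0;0.6 0 0 0 0;0.6 0 0 0 0;0.6 -2 0 0 0;0.6 -5 0 0 0;0.6 -9 0 0 0;0.6 -13 0 0 0;0.6 -15 0 0 0;0.6 -15 0 0 0"
}}

```text
time_s: 29.7
eef_pos: [613.5, 4.5, 171.6]
ee_rot: [0.709, -0.007, 0.705, 0.006]
force: [-0.5, -0.3, 0.0]
grip_width: 0.6
```

```bash
python3 g.py 380,0,200,1
```

```text
29.7 [613.5   4.5 171.6] F [-0.5 -0.3  0. ] g 0.6
380,0,200,1 [[-2.98, -0.05, -23.34], 'jaw', np.float64(1.0), ('turn', np.float64(-0.0))]
```

Request:
{"fn": "send_rows", "kwargs": {
  "rows": "0.6 -3 0 -4 0;0.6 -6 0 -8 0;0.6 -8 0 -12 0;0.6 -8 0 -17 0;0.6 -8 0 -22 0;0.6 -8 0 -27 0;0.6 -8 0 -27 0;0.6 -8 0 -27 0;0.6 -8 0 -27 0;0.6 -8 0 -27 0"
}}

```text
time_s: 30.7
eef_pos: [343.1, -0.0, 247.9]
ee_rot: [0.707, -0.006, 0.707, 0.006]
force: [-0.4, -0.3, 0.3]
grip_width: 0.598
```

```bash
cat > fin.py <<'E'
from rig import capture
import ov; from ov import *
ov.trays.pop("box"); ov.trays["b"]=((612.5,4,1),34,84,44)
ov.rounds[:]=[(565,-282.5,50,28),(569.9,-205,62,23),(566.5,263,94,10.5),(574.3,199.6,74,10.5)]
for n in ("jt","bt","st"):pass
p=capture("top");cv2.imwrite("pics/f_top.png",draw(p,2.7,(170,100,290,160)))
s=capture("side");cv2.imwrite("pics/f_side.png",draw(s,4,(220,140,190,140)))
E
python3 fin.py
```

```text
(no output)
```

View pics/f_top.png

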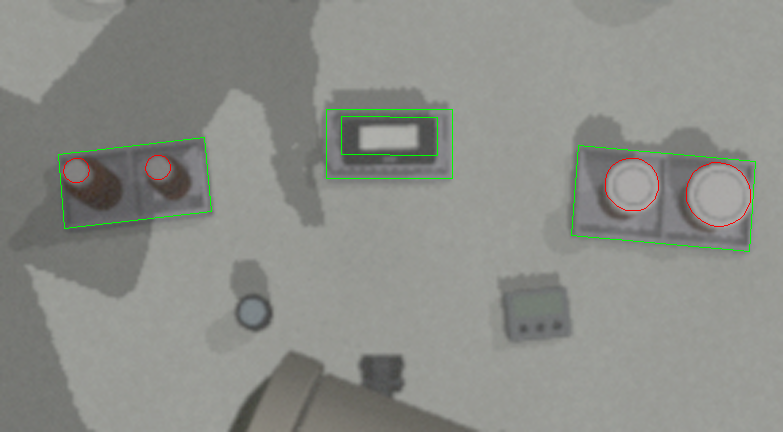

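View pics/f_side.png

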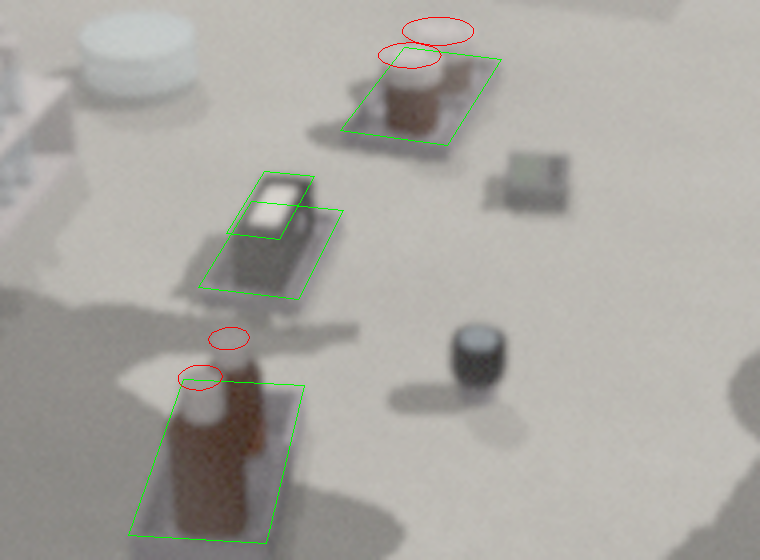

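```bash
python3 -c "
from rig import workorder,ctrl
print(workorder.finish_job(),ctrl.sense()['time_s'])"
```

```text
the job is handed in; nothing more can be done
the job is handed in; nothing more can be done
```

I placed all five things in their trays and handed the job in at about 31 s. I worked in this order: wide jar, narrow jar, short bottle, tall bottle, slide box. Each was lowered until the force showed contact, then let go.

- **Final check:** The last top and side pictures show one jar in each bay of the jar tray, one bottle in each bay of the bottle tray, and the slide box inside the undivided tray. The tops of all five match the outlines I calculated for standing flat on the tray floor.
- **Left alone:** The eyepiece and the timer look unmoved.
- **Hard contact:** The narrow jar first met its bay floor hard because the descent overshot. The last reading was 35 N upward at the wrist, about 39 N in all. It was then lowered gently and released, and the pictures show it upright.
- **Disagreement:** The networks put the centre of the jar tray 5 to 8 mm further right (in −y) than my own measurement. I used mine, because the outline drawn from it fitted the tray in both cameras.
- **Tall bottle:** It looked slightly tilted in the gripper before release, but the final pictures show it upright.

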